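Step the attenuator four clicks and set it

TASK

With closed fingers and without pinching anything, push the fin of the large click-stop dial on the attenuator box round clockwise (seen from above) by exactly four clicks from where it stands; push it gently and do not let it go past the fourth click. Then press the square key on the same box fully down to store the setting, and let it spring back. Leave the small round knob and everything lying about as it is.

Things in the scene. Friction and masses are not known exactly. Their poses are not given: they have to be found in the camera images.
- instrument: Beige attenuator box fixed to the bench, 170 (its x) x 340 (its y) x 60 mm high, all controls on its flat top deck. Origin at the centre of its underside; z up.
- dial_base: Fixed aluminium disc, 100 mm across and 6 mm high, in the middle of the box's deck; it carries the black dial. Origin on the dial's vertical turning axis, at the deck's level, 60 mm above the bench. The box is turned a little either way and this disc comes in any yaw, so the fin may point anywhere at the start.
- dial (a joint): Angle of the dial in rad from where it stood at the start (0), growing clockwise seen from above. Sprung click stops every 0.5236 rad (30 degrees, 12 to a turn): the fourth click is at 2.094. Between two stops the spring resists with up to about 0.12 N m plus 0.02 N m of friction (about 4 N at the fin); past half-way it snaps on by itself to the next stop, away from the finger, and it stays there when let go. It can be turned both ways, from -1.83 to 4.45 rad.
- dial_center (a point): Point on the dial's turning axis at the level of the top of its disc. The dial is a black knurled disc, 90 mm across and 10 mm thick, top 76 mm above the bench, with a round hub (24 mm across, 24 mm above the disc) and a single upright fin from the hub to the rim.
- fin_mid (a point): Point inside the fin, 34 mm out from the axis, half-way up. The fin is a radial wall, 10 mm thick, 24 mm high above the disc (top 100 mm above the bench), from the hub out to 45 mm from the axis, with a white line along its top. The direction from dial_center to fin_mid is the way the fin points. Turns with the dial.
- key_top (a point): Centre of the top face of the square key, a grey cap 30 x 30 mm on a black 40 mm square foot, on the deck 115 mm to one side of the dial (either side, along the box's length). The top stands 21 mm above the deck (81 mm above the bench) when up; it goes straight down.
- key (a joint): How far the key is pressed, in m: 0 up, 0.006 fully down. Spring: 1.5 N to start, about 5 N fully down; springs back when let go.
- trim_mark (a point): Edge of the index line on top of the small round trim knob (26 mm across, 24 mm high), 12 mm from its axis; on the deck 115 mm from the dial, on the other side from the key. It turns easily and must not be turned.
- adapter: Loose small brass connector, 18 mm across, 30 mm high, standing on the deck near the dial. Origin at the centre of its underside.
- module: Loose gold-coloured electronics module on an aluminium plate, 130 x 160 x 68 mm. Origin at the centre of its underside.
- driver: Loose screwdriver, 170 mm long, lying in front of the box (robot side), roughly along its length.
- spanner: Loose spanner, 130 mm long, lying behind the box, roughly along its length.
- jar: Loose clear jar with a white lid, 52 mm across, 65 mm high, standing off the box's end at its -y side. Origin at the centre of its underside.
- tray: Loose grey parts tray, 120 x 160 x 35 mm. Origin at the centre of its underside.
- wash: Loose white bottle, 68 mm across, 125 mm high. Origin at the centre of its underside.

How it is judged:
On the way, in this order (a step that is already met when the one before it is completed fails the run):
1. the dial stands at the fourth click clockwise from its start (value of joint dial between 1.963 and 2.225 rad and velocity of joint dial between -0.15 and 0.15 rad/s), for 0.2 s.
2. the square key is pressed fully down (value of joint key above 0.0047 m), for 0.05 s.
At the end, for the whole second after the job is handed in: The dial rests within a quarter of a click of the fourth stop (1.963 to 2.225 rad), the key has been pressed (at least 4.7 of 6 mm) after that and is up again (under 1.5 mm), the trim knob's mark is within 5 mm and every loose thing within 20 mm of where it was (all of step 1 and value of joint key below 0.0015 m and distance of trim_mark from where it was at the start of the episode below 0.005 m and distance of each of adapter, module, driver, spanner, jar, tray, wash from where it was at the start of the episode below 0.02 m); the robot touches nothing.
It fails at once if the dial is turned past the fourth click (beyond 4.6 clicks) (value of joint dial above 2.409 rad).
It fails at once if the dial is turned the wrong way, by more than half a click (value of joint dial below -0.314 rad).
It fails at once if the key is pressed before the dial is at the fourth click (value of joint key above 0.003 m and value of joint dial below 1.885 rad).
It fails at once if the dial is pinched or forced (more than 20 N from the fingers) (contact force between the fingers and dial_base above 20 N).
It fails at once if the trim knob is turned (its mark moves 6 mm), or a bystander is lifted or moved by more than 20 mm (distance of trim_mark from where it was at the start of the episode above 0.006 m or distance of any of adapter, module, driver, spanner, jar, tray, wash from where it was at the start of the episode above 0.02 m).
It also fails if it takes over 61 s, if anything falls off the work surface, if the arm or the gripper's body presses on something with over 40 N, if the wrist force passes 120 N, or if a joint passes its speed limit or range.

ROBOT

A 6-joint arm with a two-finger parallel gripper is mounted at the origin on the work surface. World frame = base frame: x ahead of the robot, y to its left, z up, the work surface at z = 0. Lengths are in m, angles in rad, forces in N, time in s.
With the tool pointing down it reaches from about 0.3 to 0.85 m from the base axis. Payload 5.4 kg.
Tool frame: the origin (TCP) lies midway between the tips of the shut fingers; the grasp point (between the pads) lies 19 mm behind it; z points along the fingers, y is the direction in which the jaws open and shut (so a half turn about z gives the same grasp; the last joint's range is limited). The gripper opens to 85 mm and grips with 20 to 120 N. Pads are 22 mm wide; open, the fingers measure 114 mm over their backs; the gripper's body (76 mm by 85 mm) begins 54 mm behind the grasp point. The pads swing forward as they close: fully open they stand 13 mm farther back than shut.
Start: joints at [-1.525, 0.158, 1.597, -0, 1.386, -0.21], TCP at [0.145, -0.556, 0.231] pointing down, gripper open.
Joint ranges: [-2.91, 2.91], [-0.94, 2.29], [0.18, 2.7], [-1.29, 4.43], [0.17, 2.64], [-3, 3]. Speed limits (rad/s): [2.57, 2.57, 3.14, 3.14, 3.14, 3.14].

INTERFACE

Orientations are given as a unit quaternion [w, x, y, z].
In Python, from rig import bot, imaging gives the robot as it stands.
- The arm moves only by the shell command python3 -m jog 'ROWS' [OPENING] [FORCE]. ROWS is JSON, one flat list of numbers, 4 for each row, row after row: the shift along the tool's x, y, z in cm, then the turn about the tool's z in degrees. A call has 1 to 5 rows; each row is the pose to reach, as a shift and turn from the pose commanded when the call began, along the tool's axes at that moment; what a row does not reach only later rows make up. A row lasts 1/8 s, in which the tool goes at most 62.5 mm and 10.7 degrees, less where a joint would pass 70% of its speed; a pose out of reach is approached as far as the arm can. A call with a gripper value outside its range is refused whole. OPENING is the opening, from 0 (shut) to 1 (fully open), set as the call begins (- or left out, the last holds). The fingers move at their own pace and stop on an object; FORCE is the grip in N (left out, the last holds). Time passes only in rows, so rows that repeat a pose let the fingers close. It gives the time, the measured TCP pose, the force and the opening at its end, in the units of the state.
- bot.read_state(): the state, without advancing time (a new reading comes with each control period).
- imaging.grab_frame(name): name is "side" or "top"; returns the picture (480x640x3 uint8, red, green, blue); there is no depth.
- imaging.calibration(name): a dict with "fovy" (degrees; the focal length in pixels is half the picture's height over the tangent of half this angle, whatever the lens; pixels are square), "cx", "cy" (the principal point, pixels), "distortion" ([k1, k2, p1, p2, k3] as OpenCV has them; the pictures are not rectified), "origin" and "attitude" of the camera in the world. Camera axes: x right, y up, looking along -z (the intrinsics and any distortion apply to the point x, -y, -z); pixel columns grow to the right and rows downward; lengths in m; the calibration is good to about 2 mm. A picture is of the moment at which its call begins. calibration takes no time and is no camera call.
- bot.close_job(): hands the job in, once; it reports no verdict.
The state is a dict: "time_s": time; "joint_pos": joint angles; "qvel": joint speeds; "effort": joint torques, N m; "eef_pos": TCP position; "tool_rot": TCP orientation; "ft_force": force on the tool from outside, world axes, zero at the start; "ft_torque": the same for the moment, N m; "width": opening from 0.0 (shut) to 1.0 (fully open).
Only numpy, scipy, OpenCV 4.12 (cv2) and the standard library are available. Lean on these libraries where they do the work, as an engineer would, in place of code of your own. Each camera call takes 0.05 s, during which the arm holds its last target.

## Working session

There is one attempt and no reset: what is moved stays moved. The work goes in short steps, Python scripts to look and compute and a shell command to move; the robot and the scene stay as the last step left them, time stands still between calls to the robot, and variables do not carry over. Pictures are saved under pics/ and viewed, and the job is handed in when it is done.

```bash
ls; mkdir -p pics
python3 - <<'E'
from rig import bot, imaging
import cv2
print(bot.read_state())
for n in("side","top"):
    cv2.imwrite(f"pics/{n}0.png",imaging.grab_frame(n)[:,:,::-1]); print(imaging.calibration(n))
E
```

```text
pics
{'time_s': 0.0, 'joint_pos': array([-1.52509660e+00,  1.59067575e-01,  1.59822859e+00, -1.12452329e-05,
        1.38624178e+00, -2.10080368e-01]), 'qvel': array([-0.00064764, -0.00131938,  0.00097649, -0.00066991, -0.00011885,
        0.00011087]), 'effort': array([ 1.43528938e-03, -3.96003950e+01, -3.31426549e+01, -1.19019601e-04,
        8.30860168e-03,  1.63398238e-05]), 'eef_pos': array([ 0.14543366, -0.55567137,  0.23030834]), 'tool_rot': array([-9.69819663e-04,  9.91832607e-01,  1.27542677e-01,  7.43449148e-05]), 'ft_force': array([0.25979921, 0.31785945, 0.03380209]), 'ft_torque': array([-0.02990258, -0.02505799, -0.01845582]), 'width': 1.0020734428111913}
{'fovy': 45.58242159587193, 'cx': 324.37364041197895, 'cy': 234.64541395977835, 'distortion': array([0.05396781, 0.        , 0.        , 0.        , 0.        ]), 'origin': array([ 0.18556302, -0.97304173,  1.23746552]), 'attitude': array([ 0.91921062,  0.35075096, -0.06932244, -0.16498485])}
{'fovy': 52.72978960212693, 'cx': 315.7677984621155, 'cy': 244.7631131224073, 'distortion': array([0.02423885, 0.        , 0.        , 0.        , 0.        ]), 'origin': array([0.30263986, 0.00900646, 1.45106058]), 'attitude': array([-0.69413408, -0.06652867,  0.07012259,  0.71332646])}
```

View pics/top0.png

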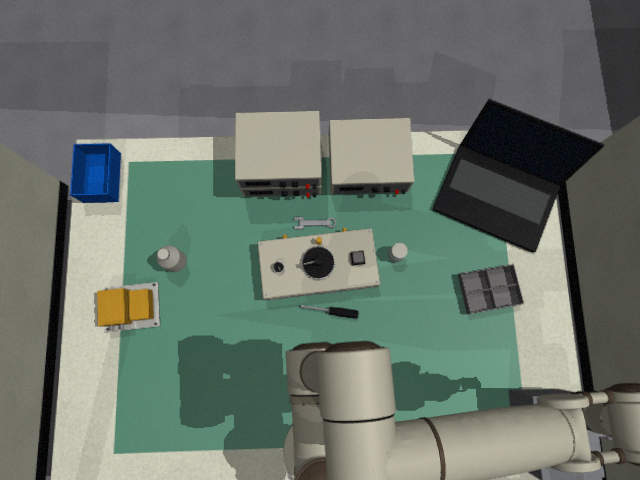

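View pics/side0.png

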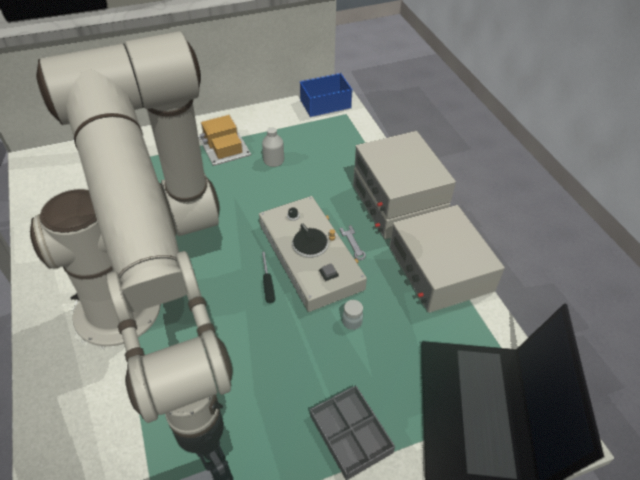

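```bash
cat > h.py <<'E'
import numpy as np, cv2
from scipy.spatial.transform import Rotation as R
from rig import bot, imaging
def cam(n):
    c=imaging.calibration(n); f=240/np.tan(np.radians(c['fovy']/2))
    K=np.array([[f,0,c['cx']],[0,f,c['cy']],[0,0,1]]); q=c['attitude']
    M=R.from_quat([q[1],q[2],q[3],q[0]]).as_matrix()@np.diag([1,-1,-1])
    return K,c['distortion'],c['origin'],M
def px2w(n,uv,z):
    K,d,o,M=cam(n)
    p=cv2.undistortPoints(np.array([[uv]],float),K,d)[0,0]
    r=M@np.array([p[0],p[1],1]); return o+r*(z-o[2])/r[2]
def w2px(n,P):
    K,d,o,M=cam(n)
    return cv2.projectPoints(np.atleast_2d(P).astype(float),cv2.Rodrigues(M.T)[0],-M.T@o,K,d)[0][:,0]
E
python3 - <<'E'
import cv2
a=cv2.imread("pics/top0.png")[220:310,245:395]; cv2.imwrite("pics/top0z.png",cv2.resize(a,None,fx=5.3,fy=5.3,interpolation=cv2.INTER_CUBIC))
a=cv2.imread("pics/side0.png")[190:310,250:380]; cv2.imwrite("pics/side0z.png",cv2.resize(a,None,fx=5,fy=5,interpolation=cv2.INTER_CUBIC))
E
```

```text
(no output)
```

View pics/top0z.png

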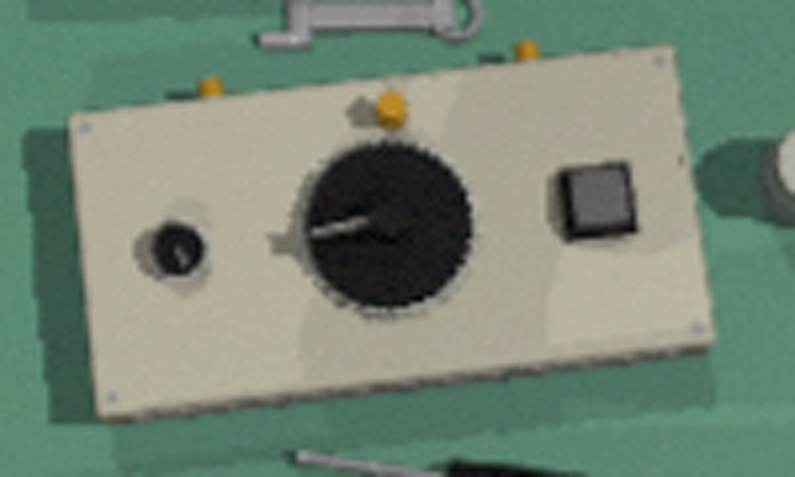

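View pics/side0z.png

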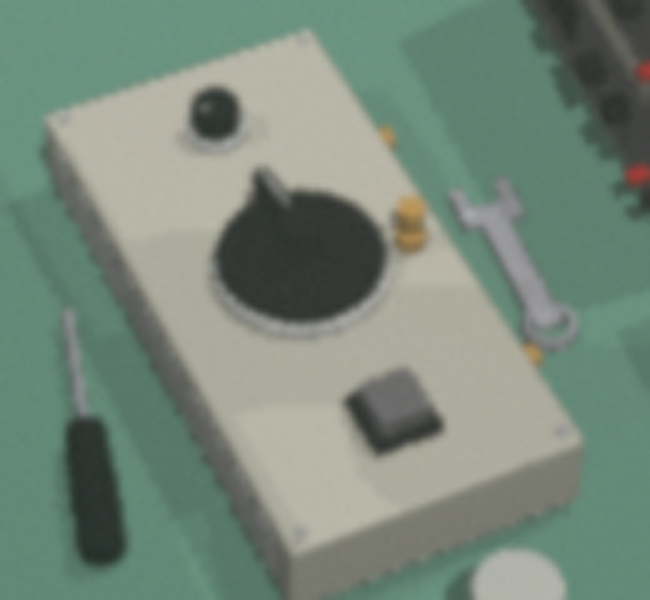

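Run:
```python
from h import *
s=5.3
f=lambda u,v:((u+.5)/s+245-.5,(v+.5)/s+220-.5)
g=lambda u,v:((u+.5)/5+250-.5,(v+.5)/5+190-.5)
np.set_printoptions(precision=4,suppress=True)
for nm,a,z in[("dial",f(388,225),.076),("dl",f(305,225),.076),("dr",f(472,225),.076),("finout",f(312,234),.1),("finin",f(368,219),.1),("key",f(602,193),.081),("trim",f(180,247),.084),("adapter",f(391,110),.09)]:
    print(nm,px2w("top",a,z))
for nm,a,z in[("dial",g(301,255),.076),("finout",g(262,178),.1),("key",g(399,398),.081),("adapter",g(411,205),.09)]:
    print('s',nm,px2w("side",a,z))
for c,z in [((71,113),.06),((672,45),.06),((714,345),.06),((100,415),.06)]: print(px2w("top",f(*c),z))
```

```text
dial [ 0.5213 -0.0062  0.076 ]
dl [0.5225 0.0388 0.076 ]
dr [ 0.5201 -0.0517  0.076 ]
finout [0.5137 0.0346 0.1   ]
finin [0.521  0.0046 0.1   ]
key [ 0.5349 -0.1225  0.081 ]
trim [0.5111 0.1061 0.084 ]
adapter [ 0.582  -0.0095  0.09  ]
s dial [ 0.5204 -0.0093  0.076 ]
s finout [0.5122 0.0304 0.1   ]
s key [ 0.5334 -0.1233  0.081 ]
s adapter [ 0.5846 -0.0073  0.09  ]
[0.5912 0.167  0.06  ]
[ 0.6208 -0.1671  0.06  ]
[ 0.4531 -0.1816  0.06  ]
[0.4242 0.1521 0.06  ]
```

```bash
cat >> h.py <<'E'
C=np.array([0.5215,-0.0075]); F0=102.
def state():
    s=bot.read_state(); q=s['tool_rot']; M=R.from_quat([q[1],q[2],q[3],q[0]]).as_matrix()
    return s,s['eef_pos'],M
def yaw(M): return np.degrees(np.arctan2(M[1,0],M[0,0]))
def to(xyz,psi):
    s,p,M=state()
    t=-(psi-yaw(M)); t=(t+180)%360-180
    print("shift cm",np.round(M.T@(np.array(xyz)-p)*100,2),"turn",round(t,1))
def fing(phi,off,r=.032,z=.089):   # finger position for fin angle phi (world deg), off = centre offset behind fin centre line
    a=np.radians(phi); return np.array([*(C+r*np.array([np.cos(a),np.sin(a)])+off*np.array([-np.sin(a),np.cos(a)])),z])
def show():
    s,p,M=state(); print(round(s['time_s'],2),np.round(p,4),"yaw",round(yaw(M),1),"F",np.round(s['ft_force'],1),"w",round(s['width'],3),"q",np.round(s['joint_pos'],2), "tilt",np.round(M[:,2],3))
def pic(n,name,box,k):
    im=imaging.grab_frame(n)[:,:,::-1]; x0,y0,x1,y1=box
    cv2.imwrite(f"pics/{name}.png",cv2.resize(im[y0:y1,x0:x1],None,fx=k,fy=k,interpolation=cv2.INTER_CUBIC))
E
python3 - <<'E'
from h import *
show(); P=fing(102,.029); print(P); P[2]=.2; to(P,102)
E
```

```text
0.1 [ 0.1454 -0.5557  0.2304] yaw 14.7 F [-0.5  0.1  0.3] w 1.0 q [-1.53  0.16  1.6  -0.    1.39 -0.21] tilt [-0.     0.002 -1.   ]
[0.48648055 0.01777128 0.089     ]
shift cm [ 47.5  -46.85   3.14] turn -87.3
```

```bash
python3 -m jog '[4,-4,0,-9, 8,-8,0,-18, 12,-12,0,-27, 16,-16,0,-36, 20,-20,0,-45]' 0 20; python3 -c "
from h import *
show(); P=fing(102,.029); P[2]=.2; to(P,102)"
```

```text
time_s: 0.72
eef_pos: [0.2889, -0.3103, 0.2309]
tool_rot: [-0.0, 0.866, 0.499, 0.0]
ft_force: [-0.5, 0.0, 0.7]
width: 0.0
0.72 [ 0.2889 -0.3103  0.2309] yaw 59.9 F [-0.5  0.   0.7] w 0.0 q [-1.11 -0.25  1.99  0.    1.4  -0.58] tilt [ 0.  0. -1.]
shift cm [38.29  0.66  3.11] turn -42.1
```

```bash
python3 -m jog '[6,0,0,-8, 12,0,0,-16, 18,0,1,-24, 24,0,1,-32, 30,0.5,2,-40]'; python3 -c "
from h import *
show(); P=fing(102,.029); P[2]=.15; to(P,102)"
```

```text
time_s: 1.35
eef_pos: [0.4453, -0.054, 0.2117]
tool_rot: [0.001, 0.643, 0.766, 0.0]
ft_force: [-0.1, -1.7, 0.6]
width: -0.001
1.35 [ 0.4453 -0.054   0.2117] yaw 99.9 F [-0.1 -1.7  0.6] w -0.001 q [-0.39 -0.17  1.96 -0.    1.35 -0.56] tilt [ 0.002 -0.001 -1.   ]
shift cm [6.37 5.29 6.17] turn -2.1
```

```bash
python3 -m jog '[3.2,2.6,2,-1, 6.4,5.3,4,-2.1, 6.4,5.3,6,-2.1, 6.4,5.3,6,-2.1]'; python3 -c "
from h import *
show(); P=fing(102,.029);  to(P,102)
pic('side','s1',(240,120,400,300),3.3); pic('top','t1',(230,210,390,320),5)"
```

```text
time_s: 1.85
eef_pos: [0.4841, 0.0169, 0.1493]
tool_rot: [-0.002, 0.631, 0.776, -0.001]
ft_force: [0.2, 0.4, -0.2]
width: -0.003
1.85 [0.4841 0.0169 0.1493] yaw 101.8 F [ 0.2  0.4 -0.2] w -0.003 q [-0.22  0.01  1.93 -0.    1.21 -0.42] tilt [-0.005  0.001 -1.   ]
shift cm [0.02 0.28 6.03] turn -0.2
```

View pics/s1.png

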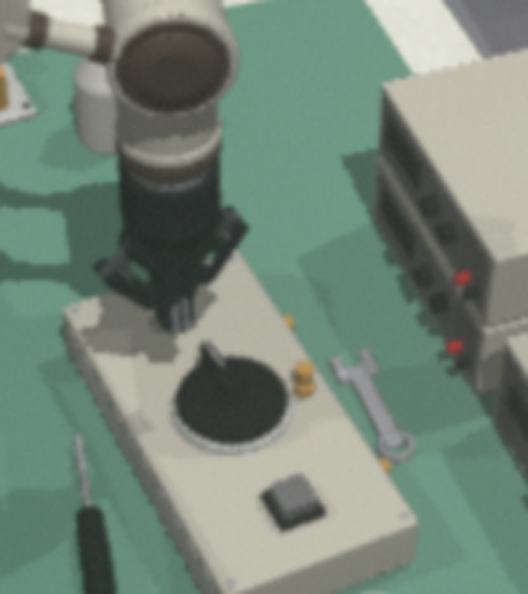

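View pics/t1.png

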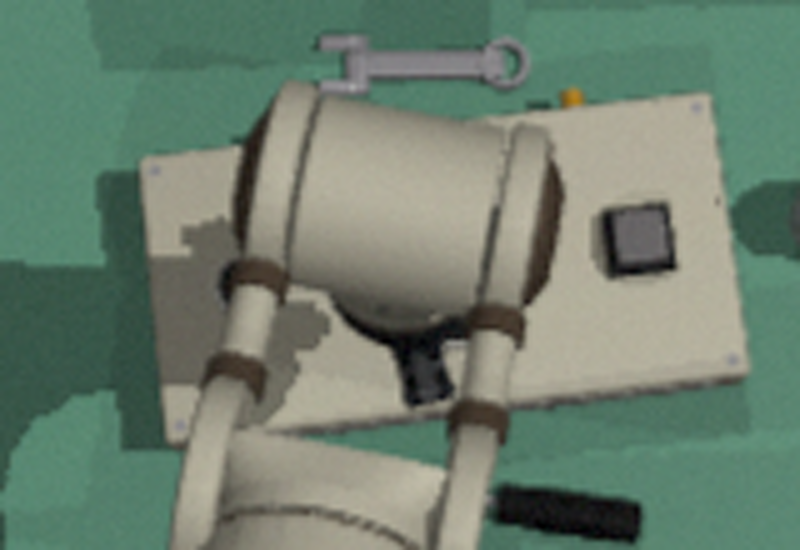

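```bash
python3 -m jog '[0,0,3,0, 0,0,6,0, 0,0,6,0, 0,0,6,0]'; python3 -c "
from h import *
show(); P=fing(102,.022);  to(P,102)
pic('side','s2',(260,180,370,290),5.4)"
```

```text
time_s: 2.45
eef_pos: [0.4869, 0.0156, 0.0931]
tool_rot: [0.001, 0.631, 0.776, 0.001]
ft_force: [0.5, 0.4, 0.1]
width: -0.002
2.45 [0.4869 0.0156 0.0931] yaw 101.7 F [0.5 0.4 0.1] w -0.002 q [-0.22  0.09  1.97  0.    1.08 -0.42] tilt [ 0.003 -0.001 -1.   ]
shift cm [0.22 0.7  0.41] turn -0.3
```

View pics/s2.png

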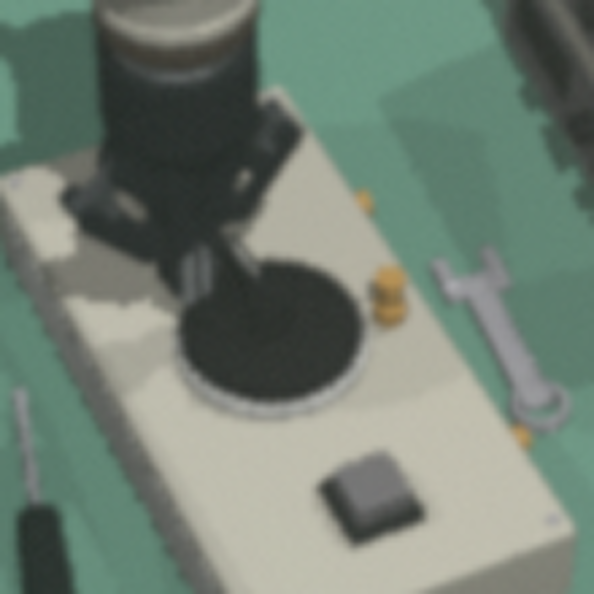

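```bash
python3 -m jog '[0,0,0,0, 0,0,0,0]'; python3 -c "
from h import *
show()
for k in (0,.5,1,2,3):
  P=fing(102-30*k,.019); print(k,P);to(P,102-30*k)"
```

```text
time_s: 2.75
eef_pos: [0.4863, 0.0161, 0.0921]
tool_rot: [0.001, 0.631, 0.776, 0.0]
ft_force: [-0.3, 0.5, 0.7]
width: 0.004
2.75 [0.4863 0.0161 0.0921] yaw 101.8 F [-0.3  0.5  0.7] w 0.004 q [-0.22  0.09  1.97  0.    1.08 -0.42] tilt [ 0.002 -0.    -1.   ]
0 [0.49626202 0.0198504  0.089     ]
shift cm [0.17 1.05 0.32] turn -0.2
0.5 [0.50420079 0.02545053 0.089     ]
shift cm [0.55 1.94 0.32] turn 14.8
1 [0.51331847 0.02880513 0.089     ]
shift cm [0.7  2.9  0.32] turn 29.8
2 [0.53256715 0.02803193 0.089     ]
shift cm [0.23 4.77 0.32] turn 59.8
3 [0.5488504  0.01773798 0.089     ]
shift cm [-1.11  6.15  0.32] turn 89.8
```

```bash
python3 -m jog '[0.1,0.3,0.3,0, 0.2,0.6,0.3,0, 0.2,0.8,0.3,0, 0.2,0.9,0.3,0, 0.2,0.9,0.3,0]'; python3 -c "
from h import *
show()
pic('side','s3',(260,180,370,290),5.4)
for k in (.25,.5,.75,1):
  P=fing(102-30*k,.0195); to(P,102-30*k)"
```

```text
time_s: 3.38
eef_pos: [0.4942, 0.02, 0.0883]
tool_rot: [0.0, 0.631, 0.776, -0.0]
ft_force: [-0.5, -0.1, 0.4]
width: 0.0
3.38 [0.4942 0.02   0.0883] yaw 101.8 F [-0.5 -0.1  0.4] w 0.0 q [-0.2   0.12  1.95 -0.    1.08 -0.41] tilt [-0. -0. -1.]
shift cm [ 0.17  0.59 -0.07] turn 7.3
shift cm [ 0.34  1.05 -0.07] turn 14.8
shift cm [ 0.45  1.53 -0.07] turn 22.3
shift cm [ 0.5   2.02 -0.07] turn 29.8
```

View pics/s3.png

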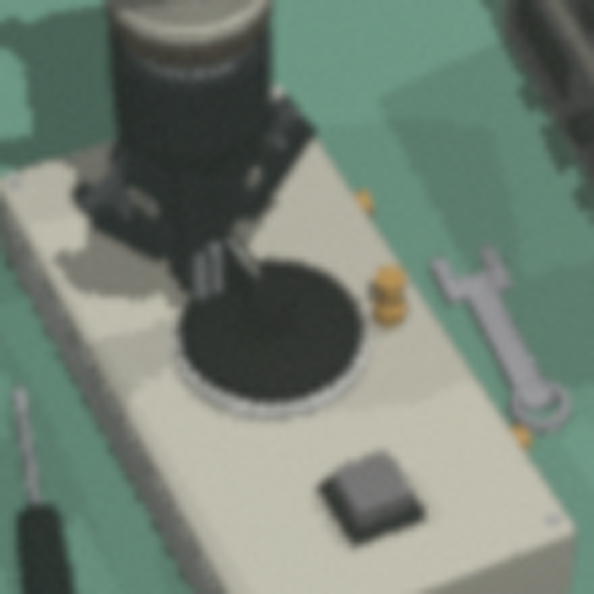

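```bash
python3 -m jog '[0.05,0.2,-0.05,2, 0.1,0.4,-0.05,4, 0.15,0.55,-0.05,6.5, 0.2,0.7,-0.05,9, 0.25,0.8,-0.05,11]'; python3 -c "
from h import *
show()
pic('side','s4',(260,180,370,290),5.4)
for k in (.5,.75,1):
  P=fing(102-30*k,.0195); to(P,102-30*k)"
```

```text
time_s: 4.05
eef_pos: [0.5008, 0.0242, 0.0886]
tool_rot: [-0.001, 0.703, 0.711, -0.001]
ft_force: [-3.4, 0.2, 1.0]
width: -0.002
4.05 [0.5008 0.0242 0.0886] yaw 90.7 F [-3.4  0.2  1. ] w -0.002 q [-0.19  0.13  1.93 -0.    1.08 -0.2 ] tilt [-0.002  0.    -1.   ]
shift cm [ 0.12  0.28 -0.04] turn 3.6
shift cm [ 0.32  0.73 -0.04] turn 11.1
shift cm [ 0.46  1.2  -0.04] turn 18.6
```

View pics/s4.png

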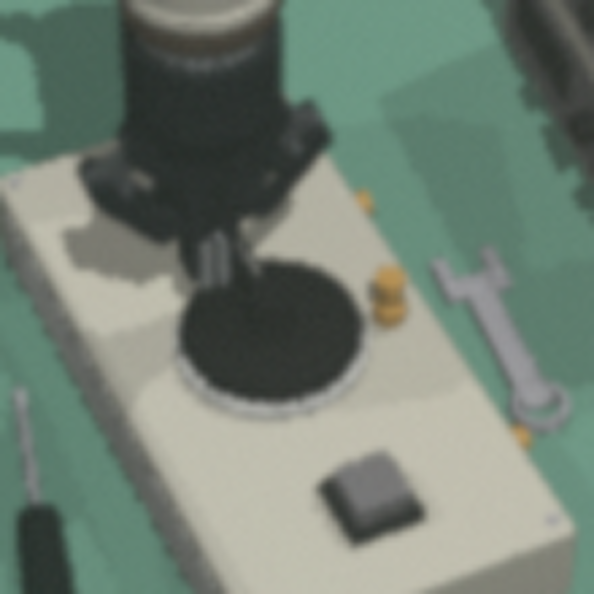

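```bash
python3 -m jog '[0.05,0.15,-0.05,2, 0.1,0.3,-0.05,4, 0.2,0.45,-0.05,6.5, 0.25,0.6,-0.05,9, 0.3,0.7,-0.05,11]'; python3 -c "
from h import *
show()
pic('side','s5',(260,180,370,290),5.4)
for k in (1,1.25,1.5,1.75):
  P=fing(102-30*k,.0195); to(P,102-30*k)"
```

```text
time_s: 4.72
eef_pos: [0.5095, 0.027, 0.0897]
tool_rot: [0.001, 0.768, 0.64, 0.001]
ft_force: [0.2, 0.7, -0.7]
width: 0.003
4.72 [0.5095 0.027  0.0897] yaw 79.6 F [ 0.2  0.7 -0.7] w 0.003 q [-0.18  0.15  1.9  -0.    1.08 -0.  ] tilt [ 0.002 -0.    -1.   ]
shift cm [0.25 0.28 0.08] turn 7.6
shift cm [0.42 0.74 0.08] turn 15.1
shift cm [0.53 1.22 0.08] turn 22.6
shift cm [0.57 1.71 0.08] turn 30.1
```

View pics/s5.png

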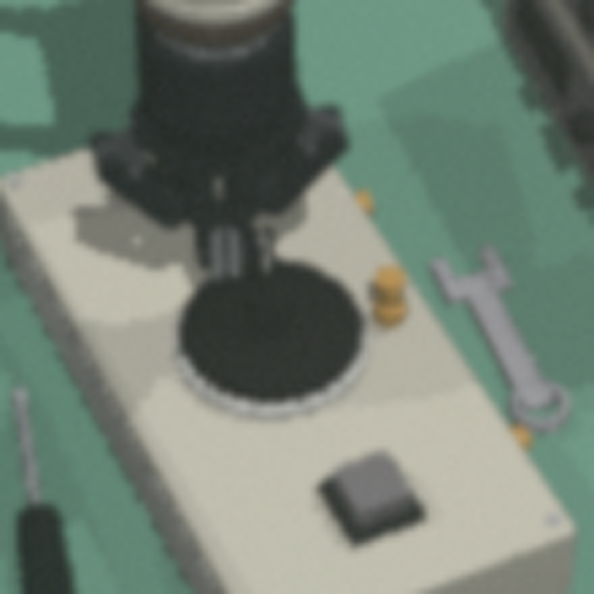

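```bash
python3 -m jog '[0.1,0.15,0.05,4, 0.25,0.3,0.05,8, 0.35,0.5,0.05,11.5, 0.4,0.75,0.05,15, 0.45,0.9,0.05,18]'; python3 -c "
from h import *
show()
for k in (1.25,1.5,1.75):
  P=fing(102-30*k,.0195); to(P,102-30*k)"
```

```text
time_s: 5.4
eef_pos: [0.5183, 0.0302, 0.089]
tool_rot: [-0.0, 0.859, 0.512, 0.0]
ft_force: [-3.3, 1.6, 1.2]
width: 0.004
5.4 [0.5183 0.0302 0.089 ] yaw 61.6 F [-3.3  1.6  1.2] w 0.004 q [-0.18  0.18  1.88  0.    1.09  0.32] tilt [ 0.     0.001 -1.   ]
shift cm [-0.06 -0.03 -0.  ] turn -2.9
shift cm [ 0.18  0.39 -0.  ] turn 4.6
shift cm [ 0.38  0.84 -0.  ] turn 12.1
```

```bash
python3 -m jog '[0.1,0.15,0,2.5, 0.15,0.3,0,5, 0.2,0.45,0,7, 0.3,0.6,0,9, 0.35,0.75,0,11]'; python3 -c "
from h import *
show()
pic('side','s6',(260,180,370,290),5.4)
for k in (2,2.25,2.5,2.75):
  P=fing(102-30*k,.0195); to(P,102-30*k)"
```

```text
time_s: 6.02
eef_pos: [0.5272, 0.0289, 0.0891]
tool_rot: [0.001, 0.904, 0.428, 0.001]
ft_force: [0.3, -0.9, 0.5]
width: 0.002
6.03 [0.5272 0.0289 0.0891] yaw 50.6 F [ 0.3 -0.9  0.5] w 0.002 q [-0.17  0.2   1.85 -0.    1.09  0.51] tilt [ 0.002 -0.001 -1.   ]
shift cm [0.28 0.41 0.01] turn 8.6
shift cm [0.44 0.87 0.01] turn 16.1
shift cm [0.54 1.35 0.01] turn 23.6
shift cm [0.57 1.84 0.01] turn 31.1
```

View pics/s6.png

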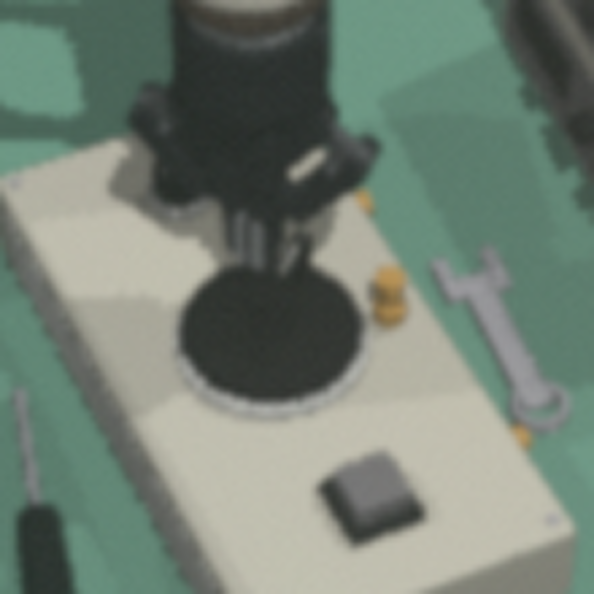

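```bash
python3 -m jog '[0.15,0.2,0,4, 0.25,0.4,0,8, 0.35,0.6,0,11.5, 0.4,0.85,0,15, 0.45,1.0,0,18]'; python3 -c "
from h import *
show()
for k in (2.25,2.5,2.75):
  P=fing(102-30*k,.0195); to(P,102-30*k)"
```

```text
time_s: 6.7
eef_pos: [0.5368, 0.0268, 0.0887]
tool_rot: [-0.0, 0.96, 0.281, -0.0]
ft_force: [-2.8, 4.1, 1.7]
width: 0.001
6.7 [0.5368 0.0268 0.0887] yaw 32.6 F [-2.8  4.1  1.7] w 0.001 q [-0.18  0.22  1.83  0.    1.1   0.83] tilt [-0.001  0.001 -1.   ]
shift cm [-0.01  0.01 -0.03] turn -1.9
shift cm [ 0.23  0.44 -0.03] turn 5.6
shift cm [ 0.42  0.89 -0.03] turn 13.1
```

```bash
python3 -m jog '[0.1,0.15,0,2.5, 0.15,0.3,0,5, 0.2,0.45,0,7, 0.3,0.6,0,9, 0.35,0.75,0,11]'; python3 -c "
from h import *
show()
pic('side','s7',(260,180,370,290),5.4)
for k in (3,3.25,3.5,3.75):
  P=fing(102-30*k,.0195); to(P,102-30*k)"
```

```text
time_s: 7.32
eef_pos: [0.5444, 0.0216, 0.0889]
tool_rot: [0.001, 0.982, 0.188, 0.0]
ft_force: [-0.6, -0.7, 0.2]
width: -0.002
7.33 [0.5444 0.0216 0.0889] yaw 21.6 F [-0.6 -0.7  0.2] w -0.002 q [-0.18  0.24  1.81 -0.    1.1   1.01] tilt [ 0.001 -0.001 -1.   ]
shift cm [ 0.28  0.47 -0.01] turn 9.6
shift cm [ 0.43  0.93 -0.01] turn 17.1
shift cm [ 0.52  1.41 -0.01] turn 24.6
shift cm [ 0.55  1.9  -0.01] turn 32.1
```

View pics/s7.png

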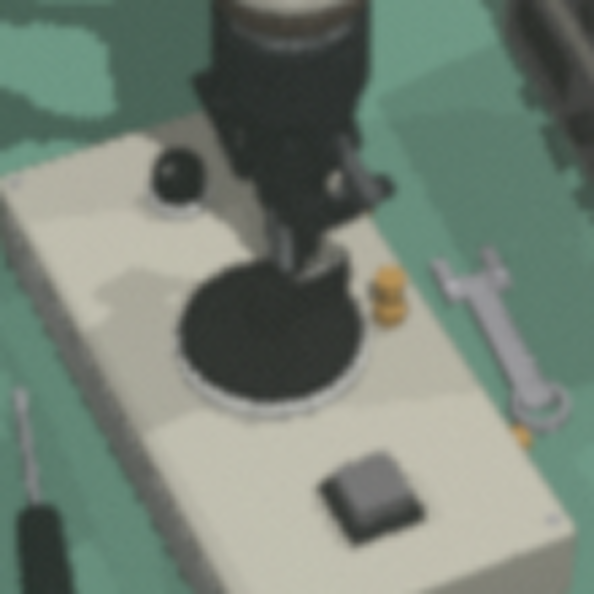

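```bash
python3 -c "
from h import *
for k in (2,3,4):
  a=np.radians(102-30*k)
  print(k,[(w2px('side',[*(C+r*np.array([np.cos(a),np.sin(a)])),.1])[0]-[260,180])*5.4 for r in (.012,.045)])"
python3 -m jog '[0.15,0.2,0,4, 0.25,0.4,0,8, 0.35,0.65,0,11.5, 0.4,0.9,0,15, 0.45,1.05,0,18]'; python3 -c "
from h import *
show()
for k in (3.25,3.5,3.75):
  P=fing(102-30*k,.0195); to(P,102-30*k)"
```

```text
2 [array([280.9703474 , 276.28907491]), array([311.91403642, 233.51974506])]
3 [array([290.07909849, 282.59882054]), array([346.00948304, 256.71016031])]
4 [array([293.72053838, 291.48506303]), array([360.19199024, 289.75539132])]
time_s: 8.0
eef_pos: [0.5518, 0.0148, 0.0887]
tool_rot: [-0.001, 1.0, 0.032, -0.0]
ft_force: [-0.6, 5.4, 1.1]
width: -0.001
8.0 [0.5518 0.0148 0.0887] yaw 3.6 F [-0.6  5.4  1.1] w -0.001 q [-0.19  0.26  1.78  0.    1.1   1.31] tilt [-0.001  0.002 -1.   ]
shift cm [ 0.01  0.04 -0.03] turn -0.9
shift cm [ 0.24  0.47 -0.03] turn 6.6
shift cm [ 0.42  0.93 -0.03] turn 14.1
```

```bash
python3 -m jog '[0.1,0.15,0,2, 0.1,0.3,0,4, 0.2,0.45,0,6, 0.25,0.6,0,8, 0.3,0.7,0,9.5]'; python3 -c "
from h import *
show()
pic('side','s8',(260,180,370,290),5.4)
for k in (3.5,3.75):
  P=fing(102-30*k,.0195); to(P,102-30*k)"
```

```text
time_s: 8.62
eef_pos: [0.5557, 0.0068, 0.0889]
tool_rot: [0.0, 0.999, -0.051, 0.0]
ft_force: [0.7, 0.5, -0.3]
width: -0.001
8.62 [0.5557 0.0068 0.0889] yaw -5.9 F [ 0.7  0.5 -0.3] w -0.001 q [-0.2   0.26  1.77 -0.    1.1   1.47] tilt [ 0.    -0.001 -1.   ]
shift cm [-0.16 -0.34 -0.01] turn -2.9
shift cm [ 0.09  0.08 -0.01] turn 4.6
```

View pics/s8.png

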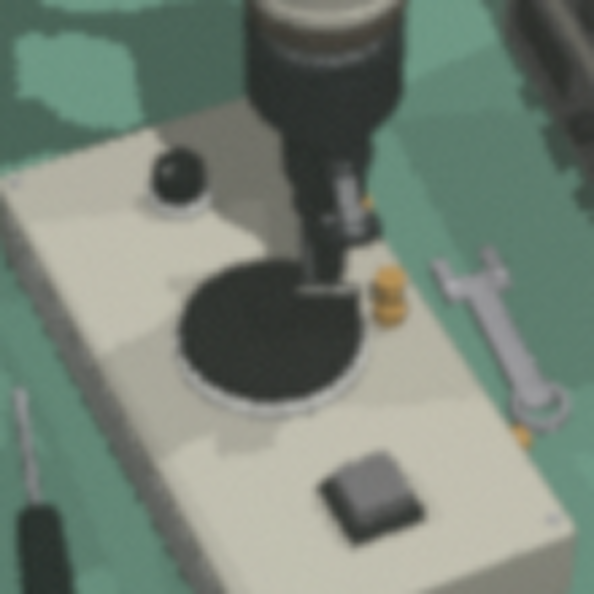

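```bash
python3 -m jog '[0,-0.4,0,0, 0,-0.5,-2,0, 0,-0.5,-5,-4, 0,-0.5,-6,-8, 0,-0.5,-6,-11]'; python3 -c "
from h import *
show(); to([.5345,-.1227,.15],5)"
```

```text
time_s: 9.3
eef_pos: [0.5569, 0.0125, 0.1503]
tool_rot: [0.0, 0.999, 0.047, 0.001]
ft_force: [-1.3, 0.4, -0.1]
width: -0.002
9.3 [0.5569 0.0125 0.1503] yaw 5.4 F [-1.3  0.4 -0.1] w -0.002 q [-0.19  0.19  1.73 -0.    1.22  1.28] tilt [ 0.003 -0.001 -1.   ]
shift cm [-3.5  13.24  0.03] turn 0.4
```

```bash
python3 -m jog '[-1,4,0,0, -2,8,0,0, -3,12,0,0, -3.5,13.2,0,0, -3.5,13.2,0,0]'; python3 -c "
from h import *
show(); to([.5345,-.1227,.09],5)
pic('side','s9',(260,180,370,290),5.4)
pic('top','t9',(230,210,390,320),5)"
```

```text
time_s: 9.93
eef_pos: [0.5331, -0.1223, 0.1487]
tool_rot: [-0.0, 0.999, 0.045, -0.0]
ft_force: [-0.5, 0.0, 0.8]
width: -0.002
9.93 [ 0.5331 -0.1223  0.1487] yaw 5.2 F [-0.5  0.   0.8] w -0.002 q [-0.45  0.16  1.76  0.    1.22  1.03] tilt [-0.  0. -1.]
shift cm [0.14 0.06 5.87] turn 0.2
```

View pics/s9.png

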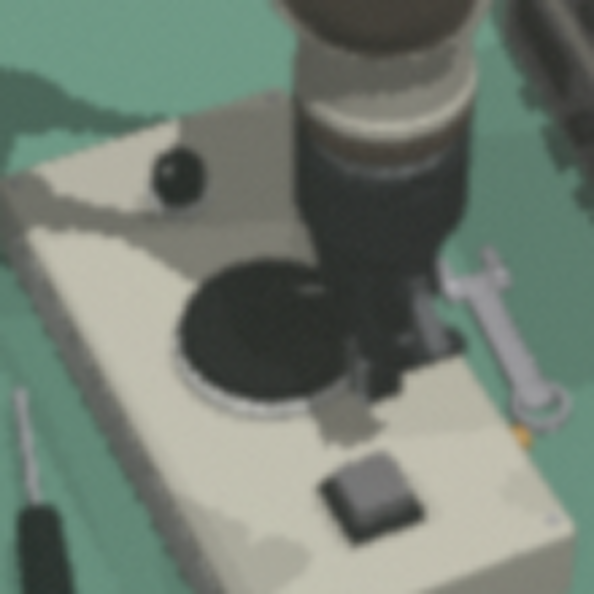

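View pics/t9.png

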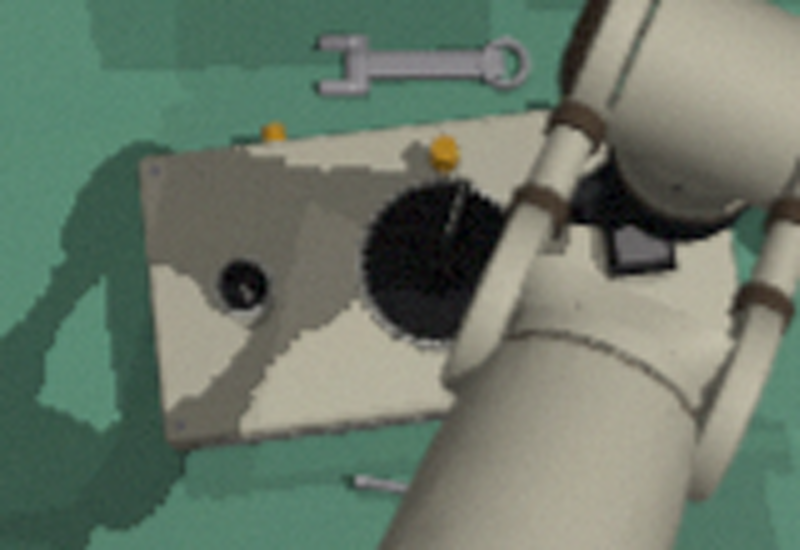

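```bash
python3 -m jog '[0.1,0,2.5,0, 0.1,0,5,0, 0.1,0,5.7,0, 0.1,0,5.7,0]'; python3 -c "
from h import *
show(); to([.5345,-.1227,.074],5)
pic('side','s10',(260,180,370,290),5.4)"
```

```text
time_s: 10.52
eef_pos: [0.5343, -0.1214, 0.0918]
tool_rot: [-0.0, 0.999, 0.046, -0.0]
ft_force: [-0.1, -0.1, 1.2]
width: -0.003
10.53 [ 0.5343 -0.1214  0.0918] yaw 5.3 F [-0.1 -0.1  1.2] w -0.003 q [-0.44  0.24  1.79  0.    1.11  1.03] tilt [-0.  0. -1.]
shift cm [0.01 0.13 1.78] turn 0.3
```

View pics/s10.png

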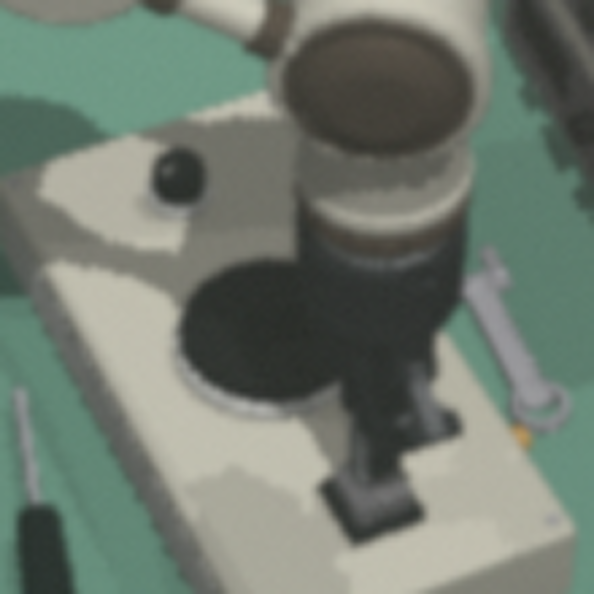

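```bash
python3 -m jog '[0,0.1,0.6,0, 0,0.1,1.0,0, 0,0.1,1.4,0, 0,0.1,1.7,0, 0,0.1,1.8,0]'; python3 -m jog '[0,0,0,0, 0,0,0,0]'
```

```text
time_s: 11.2
eef_pos: [0.5346, -0.1234, 0.0749]
tool_rot: [0.0, 0.999, 0.046, 0.0]
ft_force: [-4.9, 2.0, 14.0]
width: 0.0
time_s: 11.45
eef_pos: [0.5346, -0.1234, 0.075]
tool_rot: [0.0, 0.999, 0.046, 0.0]
ft_force: [-3.1, 2.3, 9.9]
width: 0.001
```

```bash
python3 -m jog '[0,0,-1,0, 0,0,-4,0, 0,0,-8,0, 0,0,-12,0, 0,0,-12,0]'; python3 -m jog '[-6,0,-1,0, -12,0,-2,0, -18,0,-3,0, -18,0,-3,0, -18,0,-3,0]'; python3 -c "
from h import *
show()
pic('side','s11',(240,170,380,310),4.2)
pic('top','t11',(60,200,540,350),1.6)"
```

```text
time_s: 12.08
eef_pos: [0.5364, -0.1242, 0.1979]
tool_rot: [0.002, 0.999, 0.046, 0.003]
ft_force: [-0.0, -0.4, -0.0]
width: -0.001
time_s: 12.7
eef_pos: [0.3551, -0.1396, 0.2233]
tool_rot: [-0.0, 0.999, 0.046, 0.0]
ft_force: [0.7, 0.1, 0.0]
width: -0.005
12.7 [ 0.3551 -0.1396  0.2233] yaw 5.2 F [0.7 0.1 0. ] w -0.005 q [-0.69 -0.38  2.11  0.    1.42  0.79] tilt [ 0.  0. -1.]
```

View pics/s11.png

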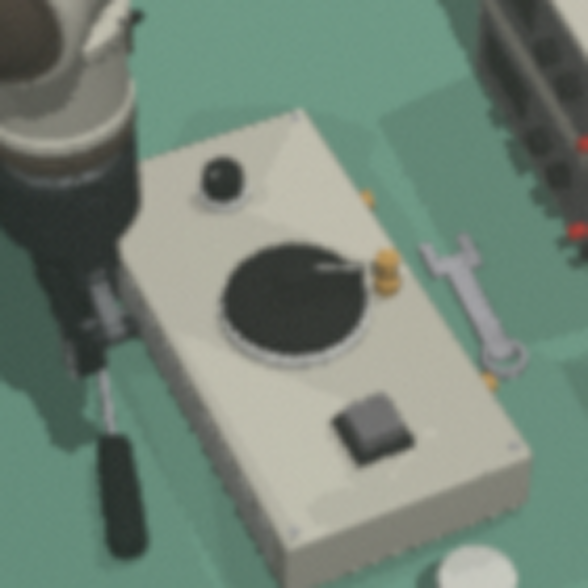

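View pics/t11.png

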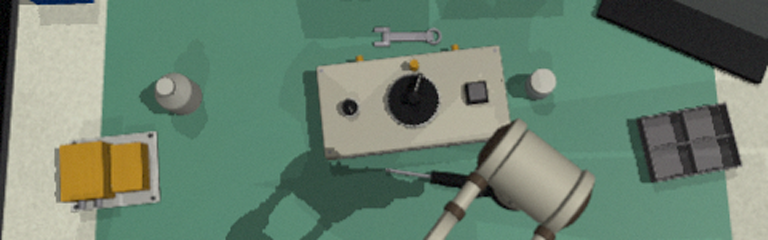

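```bash
python3 -m jog '[0,0,0,0, 0,0,0,0]'; python3 -c "
from rig import bot
bot.close_job()"
```

```text
time_s: 13.05
eef_pos: [0.3554, -0.1395, 0.2234]
tool_rot: [-0.0, 0.999, 0.046, -0.0]
ft_force: [-0.7, 0.0, -0.1]
width: -0.005
the job is handed in; nothing more can be done
```

I pushed the dial's fin clockwise with closed fingers, one click at a time, to the fourth click. Then I pressed the square key to its stop, released it, and handed the job in at about 13 s.

- **Dial:** after each click the contact force fell to zero and the fin moved ahead of the finger. The highest reading between clicks was about 5.5 N at the wrist. In the last side picture the fin's white line is within about 1.5 px of where the fourth click should be, and the top view also fits.
- **Key:** the fingertip stopped at z = 0.075 m with 10–14 N, above the 5 N spring, so the key was fully down. In the last pictures it looks up again.
- **Other objects:** the trim knob and the loose things look unmoved by eye in the last pictures; I did not measure them. The arm partly hides the screwdriver in the top view, and the side view shows it in place.
- **Arm at hand-in:** clear of everything, wrist force about zero.

No check failed or disagreed. The dial angle and key travel come from pictures, fingertip height and force, as neither joint can be read directly.

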